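# Cradle the fan's speed unit and set it five clicks up from off

### The arm

A 6-joint arm with a two-finger parallel gripper is mounted at the origin on a cart in front of the work surface, level with it; the furniture and walls round the work are solid. World frame = base frame: x ahead of the robot, y to its left, z up, the work surface at z = 0. Lengths are in m, angles in rad, forces in N, time in s.
With the tool pointing down it reaches from about 0.15 to 0.775 m from the base axis. Payload 6.1 kg.
Tool frame: the origin (TCP) lies at the very end of the fingers, on their centre line; the grasp point (between the pads) lies 19 mm behind it (bot.grip_point_offset is the distance from the TCP to the grasp point, in m); x points along the fingers, y is the direction in which the jaws open and shut, and the axes are right-handed (so a half turn about x gives the same grasp; the last joint's range is limited). The gripper opens to 85 mm and grips with 20 to 120 N. Pads are 22 mm wide; open, the fingers measure 114 mm over their backs; the gripper's body (76 mm by 85 mm) begins 54 mm behind the grasp point. The pads swing forward as they close: fully open they stand 13 mm farther back than shut.
Start: joints at [-1.232, 0.126, -0.04, 1.405, 0, 1.571], TCP at [0.174, -0.495, 0.231] pointing down, gripper open.
Joint ranges: [-2.72, 2.72], [-0.95, 1.95], [-1.27, 1.35], [-1.78, 2.02], [-1.46, 1.47], [-3.14, 3.14]. Speed limits (rad/s): [2.39, 2.39, 3.01, 3.14, 3.14, 3.14].

### API

Orientations are given as [roll, pitch, yaw] about the fixed x, y, z axes, in that order (R = Rz(yaw) Ry(pitch) Rx(roll)).
In Python, from workcell import bot, imaging, hand_in gives the robot as it stands.
- The arm moves only by the tool jog_arm, never from a script. Its argument "deltas" is a list of rows, each a list of 3 entries, a list of its own where there are three numbers: the turn, a rotation vector about the tool's x, y, z in rad, then the shift along the tool's x, y, z in m, then the opening, from -1 (shut) to 1 (fully open). A call has 1 to 12 rows; each row is the pose to reach, as a shift and turn from the pose commanded when the call began, along the tool's axes at that moment; what a row does not reach only later rows make up. A row lasts 1/10 s, in which the tool goes at most 50 mm and 8.59 degrees, less where a joint would pass 70% of its speed; a pose out of reach is approached as far as the arm can. A call with a gripper value outside its range is refused whole. The fingers move at their own pace and stop on an object; "newtons" is the grip in N (left out, the last holds). Time passes only in rows, so rows that repeat a pose let the fingers close. It gives the time, the measured TCP pose, the force and the opening at its end, in the units of the state.
- bot.get_obs(): the state, without advancing time (a new reading comes with each control period).
- imaging.grab_frame(name): name is "scene" or "top" or "wrist"; returns (picture, depth): 400x640x3 uint8, red, green, blue; 400x640 float32, m along the optical axis (not along the pixel's ray), 0 where there is no reading.
- imaging.camera_info(name): a dict with "mtx" (3x3 intrinsics, pixels), "rvec" (rotation vector, rad) and "tvec" (3), from world to camera coordinates, as OpenCV has them. Camera axes: x right, y down, z forward; pixel columns grow to the right and rows downward; lengths in m; the calibration is good to about 2 mm. A picture is of the moment at which its call begins: read the wrist's pose just before it. camera_info takes no time and is no camera call; for the wrist camera it gives the pose at the moment of the call.
- hand_in(): hands the job in, once; it reports no verdict.
The state is a dict: "time": time; "qpos": joint angles; "qvel": joint speeds; "tau": joint torques, N m; "ee_pos": TCP position; "ee_rot": TCP orientation; "wrist_force": force on the tool from outside, world axes, zero at the start; "ft_torque": the same for the moment, N m; "gripper_width": opening from 0.0 (shut) to 1.0 (fully open).
Only numpy, scipy, OpenCV 4.12 (cv2) and the standard library are available. Lean on these libraries where they do the work, as an engineer would, in place of code of your own. Each camera call takes 0.05 s, during which the arm holds its last target.

### The job

Set the grey battery speed unit for the studio fan down into its black bench cradle so that it sits flat on the cradle floor, and let it go. Then turn the unit's knob anticlockwise (seen from above) right back to its off stop, and from there clockwise exactly five clicks, taking a fresh hold of the knob as needed. Leave the unit seated and its knob resting in the fifth click, and do not disturb the amber bottle, the crimson tube or the green tube.

Things in the scene. Friction and masses are not known exactly. Their poses are not given: they have to be found in the camera images.
- unit_middle (a point): centre of the loose speed unit, a grey box 124 x 52 x 50 mm high (x long, y wide, z up), 0.2 to 0.45 kg, standing on the table; 25 mm above its underside, 25 mm below its flat case top. The knob stands on the top 32 mm to the +x side of this point
- unit_grip (a point): where to grip the unit's case, across its 52 mm width (y): 28 mm to the -x side of its middle, under the dark rubber patch on the bare end of its top, 25 mm above its underside. In the cradle the fingertips must be 12 mm or more above the underside to clear the rim
- knob_grip (a point): on the knob's upright axis, 18 mm above the case top, half-way up its black bar grip: 38 mm long (this point's x), 11 mm wide (y), from 6 to 28 mm above the case, on a round skirt of 20 mm radius that starts 1 mm above the case. Turns with the knob; the bar is alike either way round and has no pointer or scale. At joint value 0 it lies along the unit's x
- speed_knob_part (a joint): angle of the knob in rad: 0 at the off stop, growing clockwise seen from above; a click every 0.524 rad (30 degrees), eight clicks up to the other stop at 4.19. It starts about one to three clicks up. A sprung ball pulls it into the nearest click when let go; a click takes up to 0.3 N m to pass, 0.6 N m or more shows a stop
- cradle_seat (a point): centre of the cradle's floor, 8 mm above the table. A black tray fixed to the table, inside 129 x 57 mm (x long, y wide; 2.5 mm play round the unit), rim 7 mm thick and 10 mm above its floor, flat ears at its short ends reaching 93 mm from the centre. The unit may stand in it either way round; seated, its middle is 25 mm above this point
- bottle_middle (a point): centre of a small amber bottle with a black cap, 31 mm across, 74 mm high, standing on the table nearer the robot; leave it alone
- crimson_middle (a point): middle of a lying paint tube with a crimson band, 46 x 153 x 35 mm, on the table behind the work; leave it alone
- green_middle (a point): middle of a lying paint tube with a green band, 39 x 133 x 30 mm, on the table nearer the robot; leave it alone
Things that resemble listed ones, but are neither listed nor needed, are in the scene too. Of the things that look like the part that bears bottle_middle, the middle-sized one is meant.

How it is judged:
On the way, in this order (a step that is already met when the one before it is completed fails the run):
1. the unit sits in the cradle, flat on its floor, and has been let go (horizontal distance between unit_middle and cradle_seat below 0.007 m and z of unit_middle in the frame of cradle_seat below 0.028 m and angle between the x axis of unit_middle and the x axis of cradle_seat, either way round below 0.15 rad and contact force between the fingers and speed_unit below 0.1 N), for 0.2 s.
2. the knob has been turned back to its off stop (value of joint speed_knob_part below 0.13 rad), for 0.1 s.
At the end, for the whole second after the job is handed in: the knob rests in the fifth click from the off stop (2.62 rad, within 0.15), the unit sits in the cradle within 7 mm of centre, within 0.15 rad of the cradle's long axis and no more than 3 mm off its floor, and the bottle stands (value of joint speed_knob_part between 2.468 and 2.768 rad and horizontal distance between unit_middle and cradle_seat below 0.007 m and z of unit_middle in the frame of cradle_seat below 0.028 m and angle between the x axis of unit_middle and the x axis of cradle_seat, either way round below 0.15 rad and angle between bottle_middle's own z axis and vertical below 0.2 rad); the robot touches nothing.
It fails at once if the amber bottle was moved more than 30 mm (distance of bottle_middle from where it was at the start of the episode above 0.03 m).
It fails at once if the crimson tube was moved more than 30 mm (distance of crimson_middle from where it was at the start of the episode above 0.03 m).
It fails at once if the green tube was moved more than 30 mm (distance of green_middle from where it was at the start of the episode above 0.03 m).
It fails at once if the speed unit was tipped over (angle between unit_middle's own z axis and vertical above 0.8 rad).
It also fails if it takes over 61 s, if anything falls off the work surface, if the arm or the gripper's body presses on something with over 40 N, if the wrist force passes 120 N, or if a joint passes its speed limit or range.

## Working session

There is one attempt and no reset: what is moved stays moved. The work goes in short steps, Python scripts to look and compute and a tool call to move; the robot and the scene stay as the last step left them, time stands still between calls to the robot, and variables do not carry over. Pictures are saved under pics/ and viewed, and the job is handed in when it is done.

Besides the shell and the picture viewer there is one more tool, called after ">>>" by a JSON object that holds its "name" and its "arguments". jog_arm: Moves the arm, as the interface text tells. Its arguments: {"type":"object","properties":{"deltas":{"type":"array"},"newtons":{"type":"number"}},"required":["deltas"]}

```bash
ls; mkdir -p pics
python3 - <<'E'
from workcell import bot, imaging
import cv2, numpy as np
o=bot.get_obs(); print(o['time'],o['ee_pos'],o['ee_rot'],o['gripper_width'],bot.grip_point_offset)
for n in ['scene','top']:
    p,d=imaging.grab_frame(n); cv2.imwrite(f'pics/{n}0.png',p[:,:,::-1]); np.savez(f'{n}0.npz',p=p,d=d)
    c=imaging.camera_info(n); print(n,c)
E
```

```text
pics
0.0 [ 0.17432298 -0.49477711  0.23051485] [-1.56519664  1.56916898  1.91513109] 1.0032052848925836 0.0187
scene {'mtx': array([[446.67898209,   0.        , 319.70691559],
       [  0.        , 446.67898209, 198.56549709],
       [  0.        ,   0.        ,   1.        ]]), 'rvec': array([ 2.21333676, -0.62073052,  0.28183278]), 'tvec': array([-0.52246097,  0.11030856,  0.88902444])}
top {'mtx': array([[473.33115467,   0.        , 318.04777035],
       [  0.        , 473.33115467, 201.79106608],
       [  0.        ,   0.        ,   1.        ]]), 'rvec': array([ 2.18839795, -2.21913895,  0.1065622 ]), 'tvec': array([-0.24119864,  0.50579   ,  0.94637539])}
```

View pics/top0.png

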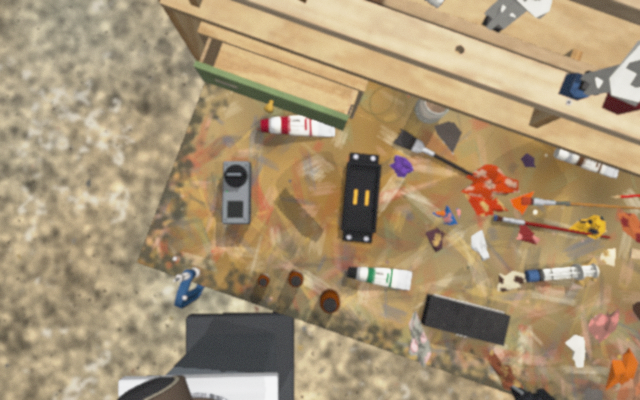

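View pics/scene0.png

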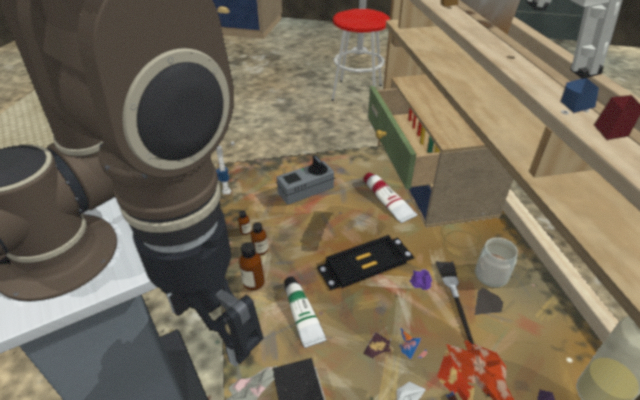

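The top view shows the unit at about (236,192), with its knob at (235,175). The cradle is at (361,197), the bottles at (262,280), (295,279) and (330,299), the green tube at (380,277) and the crimson tube at (297,126). Next I'll measure positions.

```bash
cat > h.py <<'E'
import numpy as np, cv2
from workcell import bot, imaging
from scipy.spatial.transform import Rotation as Ro
def cam(n):
    c=imaging.camera_info(n); R=cv2.Rodrigues(c['rvec'])[0]; return c['mtx'],R,np.array(c['tvec']).ravel()
def onplane(n,uv,z,c=None):
    K,R,t=c or cam(n); o=-R.T@t
    uv=np.atleast_2d(np.array(uv,float)); r=np.c_[uv,np.ones(len(uv))]@np.linalg.inv(K).T@R
    return o+r*((z-o[2])/r[:,2:3])
def cloud(n,d,c=None):
    K,R,t=c or cam(n); v,u=np.mgrid[:d.shape[0],:d.shape[1]]
    r=np.stack([u,v,np.ones_like(u)],-1)@np.linalg.inv(K).T*d[...,None]
    return (r-t)@R
def proj(n,P,c=None):
    K,R,t=c or cam(n); q=(np.atleast_2d(P)@R.T+t)@K.T; return q[:,:2]/q[:,2:]
E
python3 - <<'E'
from h import *
z=np.load('top0.npz');p,d=z['p'],z['d']
P=cloud('top',d)
for n,uv in dict(unitplate=(243,192),knob=(235,175),patch=(235,208),cr=(350,197),floor=(369,220),table=(300,240),b1=(262,280),b2=(295,277),b3=(330,298),green=(385,277),crim=(297,126)).items(): print(n,uv,P[uv[1],uv[0]].round(4), d[uv[1],uv[0]])
a=cv2.resize(p[150:235,200:290],None,fx=8,fy=8,interpolation=cv2.INTER_CUBIC);cv2.imwrite('pics/u.png',a[:600,:,::-1])
a=cv2.resize(p[145:250,320:400],None,fx=5.7,fy=5.7,interpolation=cv2.INTER_CUBIC);cv2.imwrite('pics/c.png',a[:600,:,::-1])
# unit case top mask
sub=P[150:235,200:280]; m=(sub[...,2]>.04)&(sub[...,2]<.06)
m2=(sub[...,2]>.04)
for mm in(m,m2):
  r=cv2.minAreaRect(sub[mm][:,:2].astype(np.float32)); print(r, sub[mm][:,2].mean(),mm.sum())
print('knobtop',sub[sub[...,2]>.068].mean(0))
E
```

```text
unitplate (243, 192) [ 0.5214 -0.0999  0.0533] 0.93001205
knob (235, 175) [ 0.5521 -0.0879  0.078 ] 0.9070032
patch (235, 208) [ 0.4903 -0.0839  0.0512] 0.9295675
cr (350, 197) [ 0.5121 -0.3149  0.0096] 0.97997737
floor (369, 220) [ 0.4641 -0.354   0.0047] 0.98306674
table (300, 240) [ 0.4249 -0.2103  0.0016] 0.9789986
b1 (262, 280) [ 0.3498 -0.1363  0.0581] 0.91540635
b2 (295, 277) [ 0.3561 -0.2004  0.0761] 0.8998941
b3 (330, 298) [ 0.3172 -0.2656  0.0897] 0.88591653
green (385, 277) [ 0.348  -0.3813  0.0241] 0.9571344
crim (297, 126) [ 0.6589 -0.2072  0.0227] 0.9728996
((0.5223644971847534, -0.0854562446475029), (0.05200263485312462, 0.1232764795422554), 89.53522491455078) 0.051766774390239315 1530
((0.514838457107544, -0.13974112272262573), (0.1732042133808136, 0.12700152397155762), 82.1766128540039) 0.0654233172630592 1695
knobtop [ 0.538464   -0.10496182  0.20310158]
```

View pics/u.png

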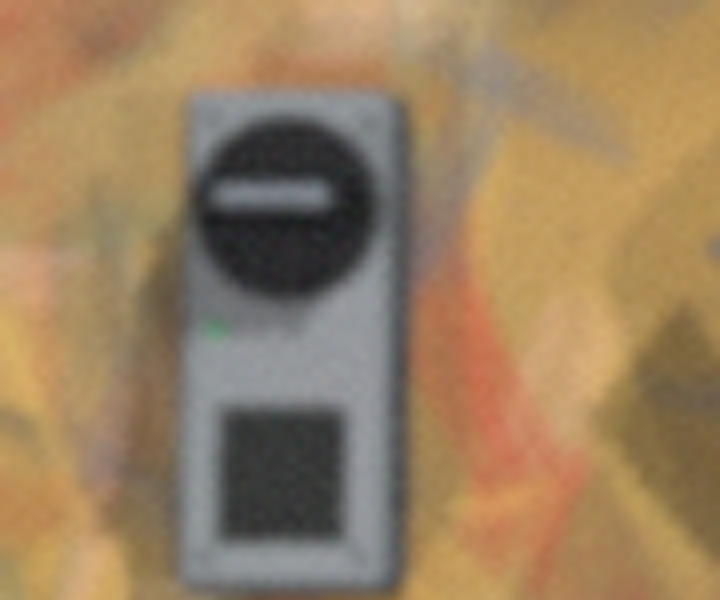

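View pics/c.png

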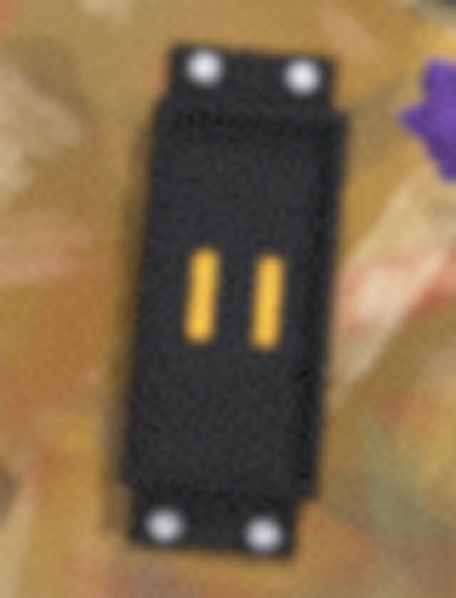

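Run:
```python
from h import *
z=np.load('top0.npz');p,d=z['p'],z['d']
f=lambda a,s,o:(np.array(a,float)+.5)/s-.5+np.array(o)
u=onplane('top',f([(190,92),(403,92),(183,583),(398,590)],8,(200,150)),.05)
print(u.round(4),u.mean(0)); 
for a,b in((0,2),(1,3)): e=u[a]-u[b]; print(np.arctan2(e[1],e[0]),np.linalg.norm(e))
e=u[0]-u[1];print(np.arctan2(e[1],e[0])-np.pi/2,np.linalg.norm(e))
k=onplane('top',f([(210,195),(333,195)],8,(200,150)),.078);print('bar',k,k.mean(0),np.arctan2(*(k[0]-k[1])[1::-1]))
c=onplane('top',f([(205,68),(303,77),(165,525),(264,533)],5.7,(320,145)),.008);print(c.round(4),c.mean(0))
for a,b in((0,2),(1,3)): e=c[a]-c[b]; print(np.arctan2(e[1],e[0]),np.linalg.norm(e))
c=onplane('top',f([(201,295),(268,302)],5.7,(320,145)),.008);print(c.mean(0),c)
P=cloud('top',d)
for nm,(x0,x1,y0,y1),h in(('cr',(330,395,145,250),.0125),('green',(340,420,260,295),.01),('crim',(255,340,110,140),.01)):
  s=P[y0:y1,x0:x1]; m=s[...,2]>h; print(nm,m.sum(),cv2.minAreaRect(s[m][:,:2].astype(np.float32)),np.percentile(s[...,2][m],[50,98]))
print(Ro.from_euler('xyz',bot.get_obs()['ee_rot']).as_matrix().round(3))
```

```text
[[ 0.5836 -0.061   0.05  ]
 [ 0.583  -0.1135  0.05  ]
 [ 0.4623 -0.0591  0.05  ]
 [ 0.4598 -0.1116  0.05  ]] [ 0.52219586 -0.08629388  0.05      ]
-0.016130436666216164 0.12128759228470114
-0.015599286665798705 0.12322076835967455
-0.010185069627869359 0.05244056044472287
bar [[ 0.55438445 -0.0704239   0.078     ]
 [ 0.55406045 -0.09973325  0.078     ]] [ 0.55422245 -0.08507858  0.078     ] 1.5597421575297712
[[ 0.5968 -0.3283  0.008 ]
 [ 0.5931 -0.3643  0.008 ]
 [ 0.4302 -0.3104  0.008 ]
 [ 0.4268 -0.3463  0.008 ]] [ 0.51173176 -0.33734099  0.008     ]
-0.10688724104699908 0.16751871913021524
-0.10738213142078581 0.16728339431207134
[ 0.51207374 -0.33739318  0.008     ] [[ 0.51350554 -0.32518284  0.008     ]
 [ 0.51064193 -0.34960352  0.008     ]]
cr 793 ((0.5140478610992432, -0.2985183596611023), (0.15609055757522583, 0.15535587072372437), 87.29447174072266) [0.0189443  0.98430702]
green 829 ((0.3741558790206909, -0.3140050172805786), (0.2295345813035965, 0.04952172935009003), 67.97984313964844) [0.02078278 0.03178347]
crim 1626 ((0.5829011797904968, -0.24058911204338074), (0.24753935635089874, 0.14997564256191254), 21.786108016967773) [0.03029722 0.19138502]
[[-0.     0.332 -0.943]
 [ 0.001 -0.943 -0.332]
 [-1.    -0.001 -0.   ]]
```

```bash
cat >> h.py <<'E'
def go(pos,ang):
    """deltas from present measured pose to tool-down pose, tool y at world angle ang"""
    o=bot.get_obs(); R=Ro.from_euler('xyz',o['ee_rot']).as_matrix()
    y=np.array([np.cos(ang),np.sin(ang),0]); x=np.array([0,0,-1.]); T=np.c_[x,y,np.cross(x,y)]
    rv=Ro.from_matrix(R.T@T).as_rotvec(); s=R.T@(np.array(pos)-o['ee_pos'])
    print('t',round(o['time'],2),'pos',np.round(o['ee_pos'],4),'angy',round(np.arctan2(R[1,1],R[0,1]),4),'q',np.round(o['qpos'],2),'F',np.round(o['wrist_force'],1),'w',round(o['gripper_width'],3))
    print('turn',rv.round(4),'shift',s.round(4))
E
python3 -c "
from h import *
go([.494,-.086,.15],-1.587)"
```

```text
t 0.1 pos [ 0.1744 -0.4948  0.2306] angy -1.232 q [-1.23  0.13 -0.04  1.41  0.    1.57] F [-0.3 -0.2  0.6] w 1.002
turn [3.55e-01 3.00e-04 1.40e-03] shift [ 0.081  -0.2792 -0.4373]
```

>>> {"name": "jog_arm", "arguments": {"deltas": [[[0.355, 0, 0.001], [0.081, -0.279, -0.437], 1], [[0.355, 0, 0.001], [0.081, -0.279, -0.437], 1], [[0.355, 0, 0.001], [0.081, -0.279, -0.437], 1], [[0.355, 0, 0.001], [0.081, -0.279, -0.437], 1], [[0.355, 0, 0.001], [0.081, -0.279, -0.437], 1], [[0.355, 0, 0.001], [0.081, -0.279, -0.437], 1], [[0.355, 0, 0.001], [0.081, -0.279, -0.437], 1], [[0.355, 0, 0.001], [0.081, -0.279, -0.437], 1], [[0.355, 0, 0.001], [0.081, -0.279, -0.437], 1], [[0.355, 0, 0.001], [0.081, -0.279, -0.437], 1], [[0.355, 0, 0.001], [0.081, -0.279, -0.437], 1], [[0.355, 0, 0.001], [0.081, -0.279, -0.437], 1]], "newtons": 60}}

```text
time: 1.3
ee_pos: [0.4952, -0.0837, 0.1488]
ee_rot: [-0.049, 1.569, 3.081]
wrist_force: [0.5, 0.0, 0.2]
gripper_width: 1.002
```

Run:
```python
from h import *
go([.494,-.086,.15],-1.587)
c=cam('wrist');p,d=imaging.grab_frame('wrist');cv2.imwrite('pics/w1.png',p[:,:,::-1]);np.savez('w1.npz',p=p,d=d,K=c[0],R=c[1],t=c[2])
go([.494,-.086,.15],-1.587)
```

```text
t 1.3 pos [ 0.4952 -0.0837  0.1488] angy -1.582 q [-0.17  0.1  -0.25  1.22 -0.    2.99] F [0.5 0.  0.2] w 1.002
turn [0.005  0.0015 0.0001] shift [-0.0012  0.0023  0.0012]
t 1.35 pos [ 0.4942 -0.0851  0.1492] angy -1.5834 q [-0.17  0.1  -0.25  1.22 -0.    2.98] F [-0.1  0.4  0.5] w 0.997
turn [ 0.0036  0.0018 -0.0008] shift [-0.0008  0.0009  0.0002]
```

View pics/w1.png

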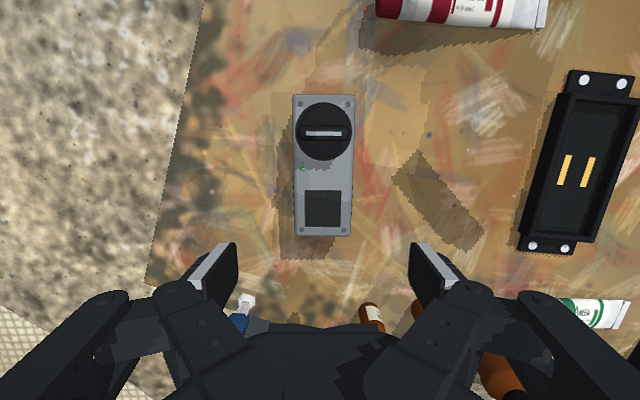

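Run:
```python
from h import *
z=np.load('w1.npz');p=z['p'];c=(z['K'],z['R'],z['t'])
a=cv2.resize(p[85:245,280:370],None,fx=3.7,fy=3.7,interpolation=cv2.INTER_CUBIC)
b=cv2.resize(p[60:260,510:640],None,fx=2.96,fy=2.96,interpolation=cv2.INTER_CUBIC)
h=min(a.shape[0],b.shape[0]);cv2.imwrite('pics/w1c.png',np.hstack([a[:h],b[:h]])[:,:,::-1]);print(a.shape,b.shape)
s=onplane('wrist',[(585,80),(622,84),(532,246),(565,249)],.008,c);print(s.round(4),s.mean(0))
s=onplane('wrist',[(565,170),(588,172)],.008,c);print(s.round(4),s.mean(0))
P=cloud('wrist',z['d'],c)
s=P[85:245,280:370];m=(s[...,2]>.042)&(s[...,2]<.056)
print(cv2.minAreaRect(s[m][:,:2].astype(np.float32)),np.median(s[m][:,2]))
s=P[60:260,510:640];m=(s[...,2]>.0135)&(s[...,2]<.024)
print(cv2.minAreaRect(s[m][:,:2].astype(np.float32)),np.median(s[m][:,2]), np.median(P[150:230,360:400,2]))
```

```text
(592, 333, 3) (592, 385, 3)
[[ 0.5967 -0.3282  0.008 ]
 [ 0.5928 -0.3633  0.008 ]
 [ 0.4302 -0.3093  0.008 ]
 [ 0.4263 -0.3456  0.008 ]] [ 0.51151843 -0.33660315  0.008     ]
[[ 0.5127 -0.3274  0.008 ]
 [ 0.5104 -0.351   0.008 ]] [ 0.51154731 -0.33917926  0.008     ]
((0.5221050381660461, -0.08455827087163925), (0.05299241840839386, 0.12389731407165527), 88.4574203491211) 0.05017971538542546
((0.511948823928833, -0.33663302659988403), (0.07296127825975418, 0.14326807856559753), 84.11396789550781) 0.01752949896880118 2.401744949921456e-05
```

View pics/w1c.png

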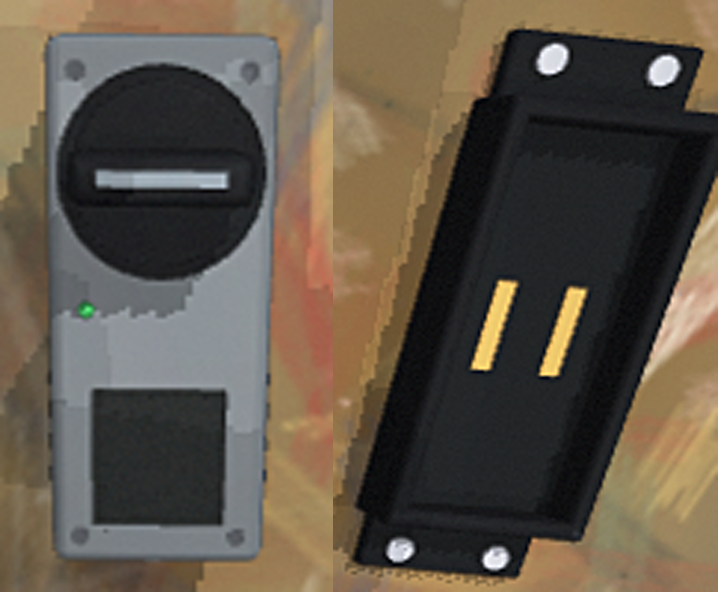

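```bash
python3 -c "
from h import *
go([.494,-.0853,.014],-1.589)"
```

```text
t 1.35 pos [ 0.4942 -0.0851  0.1492] angy -1.5834 q [-0.17  0.1  -0.25  1.22 -0.    2.98] F [-0.1  0.4  0.5] w 0.997
turn [ 0.0056  0.0018 -0.0008] shift [ 1.352e-01  1.000e-04 -0.000e+00]
```

>>> {"name": "jog_arm", "arguments": {"deltas": [[[0.002, 0, 0], [0.03, -0.0005, 0], 1], [[0.002, 0, 0], [0.07, -0.0005, 0], 1], [[0.002, 0, 0], [0.105, -0.0005, 0], 1], [[0.002, 0, 0], [0.125, -0.0005, 0], 1], [[0.002, 0, 0], [0.1355, -0.0005, 0], 1], [[0.002, 0, 0], [0.1355, -0.0005, 0], 1], [[0.002, 0, 0], [0.1355, -0.0005, 0], 1], [[0.002, 0, 0], [0.1355, -0.0005, 0], 1]]}}

```text
time: 2.15
ee_pos: [0.495, -0.0868, 0.0163]
ee_rot: [2.67, 1.568, -0.49]
wrist_force: [0.4, -0.1, -0.7]
gripper_width: 0.998
```

```bash
python3 -c "
from h import *
go([.494,-.0853,.014],-1.589)"
```

```text
t 2.15 pos [ 0.495  -0.0868  0.0163] angy -1.5894 q [-0.17  0.17 -0.47  0.93 -0.    2.99] F [ 0.4 -0.1 -0.7] w 0.998
turn [-0.0004 -0.0027 -0.0014] shift [ 0.0023 -0.0015  0.0011]
```

>>> {"name": "jog_arm", "arguments": {"deltas": [[[0, 0, 0], [0.002, -0.0015, 0.001], 1], [[0, 0, 0], [0.002, -0.0015, 0.001], 0.3], [[0, 0, 0], [0.002, -0.0015, 0.001], -1], [[0, 0, 0], [0.002, -0.0015, 0.001], -1], [[0, 0, 0], [0.002, -0.0015, 0.001], -1], [[0, 0, 0], [0.002, -0.0015, 0.001], -1], [[0, 0, 0], [0.002, -0.0015, 0.001], -1], [[0, 0, 0], [0.002, -0.0015, 0.001], -1]], "newtons": 60}}

```text
time: 2.95
ee_pos: [0.4933, -0.0847, 0.0133]
ee_rot: [2.55, 1.57, -0.61]
wrist_force: [-0.7, 1.4, 5.8]
gripper_width: 0.599
```

```bash
python3 -c "
from h import *
go([.494,-.0853,.014],-1.589)"
```

```text
t 2.95 pos [ 0.4933 -0.0847  0.0133] angy -1.5888 q [-0.17  0.18 -0.48  0.92 -0.    2.99] F [-0.7  1.4  5.8] w 0.599
turn [ 0.0002 -0.0009 -0.0006] shift [-0.0007  0.0006 -0.0007]
```

>>> {"name": "jog_arm", "arguments": {"deltas": [[[0, 0, 0], [-0.02, 0, 0], -1], [[0, 0, 0], [-0.045, 0, 0], -1], [[0, 0, 0], [-0.07, 0, 0], -1], [[0, 0, 0], [-0.07, 0, 0], -1], [[0, 0, 0], [-0.07, 0, 0], -1]]}}

```text
time: 3.45
ee_pos: [0.4927, -0.0849, 0.082]
ee_rot: [1.339, 1.57, -1.821]
wrist_force: [0.1, -0.9, -4.4]
gripper_width: 0.6
```

```bash
python3 -c "
from h import *
go([.4835,-.334,.085],-1.677)"
```

```text
t 3.45 pos [ 0.4927 -0.0849  0.082 ] angy -1.5891 q [-0.17  0.12 -0.37  1.07 -0.    2.99] F [ 0.1 -0.9 -4.4] w 0.6
turn [ 0.0879  0.0002 -0.0011] shift [-0.0027  0.2493  0.0047]
```

>>> {"name": "jog_arm", "arguments": {"deltas": [[[0.01, 0, 0], [-0.003, 0.025, 0.0005], -1], [[0.025, 0, 0], [-0.003, 0.065, 0.001], -1], [[0.04, 0, 0], [-0.003, 0.11, 0.002], -1], [[0.055, 0, 0], [-0.003, 0.155, 0.003], -1], [[0.07, 0, 0], [-0.003, 0.2, 0.004], -1], [[0.08, 0, 0], [-0.003, 0.23, 0.0045], -1], [[0.088, 0, 0], [-0.003, 0.249, 0.005], -1], [[0.088, 0, 0], [-0.003, 0.249, 0.005], -1], [[0.088, 0, 0], [-0.003, 0.249, 0.005], -1], [[0.088, 0, 0], [-0.003, 0.249, 0.005], -1]]}}

```text
time: 4.45
ee_pos: [0.4832, -0.3323, 0.0853]
ee_rot: [-0.137, 1.57, 2.9]
wrist_force: [-0.3, 1.1, -3.6]
gripper_width: 0.6
```

Run:
```python
from h import *
go([.4835,-.334,.085],-1.677)
c=cam('wrist');p,d=imaging.grab_frame('wrist');cv2.imwrite('pics/w2.png',p[:,:,::-1]);np.savez('w2.npz',p=p,d=d,K=c[0],R=c[1],t=c[2])
p,d=imaging.grab_frame('top');cv2.imwrite('pics/t2.png',cv2.resize(p[120:270,290:430],None,fx=4,fy=4,interpolation=cv2.INTER_CUBIC)[:,:,::-1]);np.savez('t2.npz',p=p,d=d)
go([.4835,-.334,.085],-1.677)
```

```text
t 4.45 pos [ 0.4832 -0.3323  0.0853] angy -1.6757 q [-0.6   0.28 -0.17  1.12 -0.    2.64] F [-0.3  1.1 -3.6] w 0.6
turn [0.0013 0.001  0.0001] shift [ 0.0003  0.0017 -0.0005]
t 4.55 pos [ 0.4836 -0.3324  0.0859] angy -1.6753 q [-0.6   0.28 -0.17  1.12 -0.    2.64] F [-0.  -0.4 -4. ] w 0.6
turn [ 0.0017  0.0001 -0.0006] shift [ 0.0009  0.0016 -0.0001]
```

View pics/w2.png

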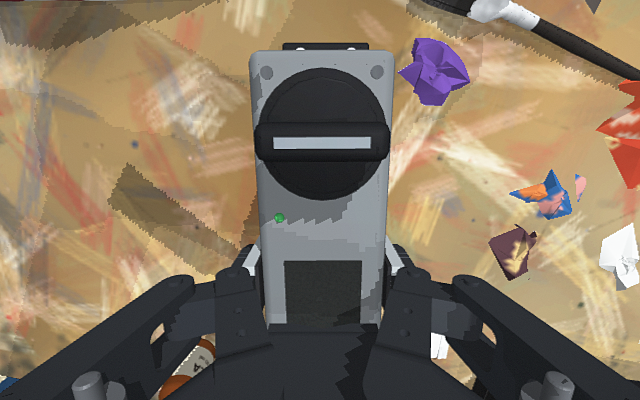

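View pics/t2.png

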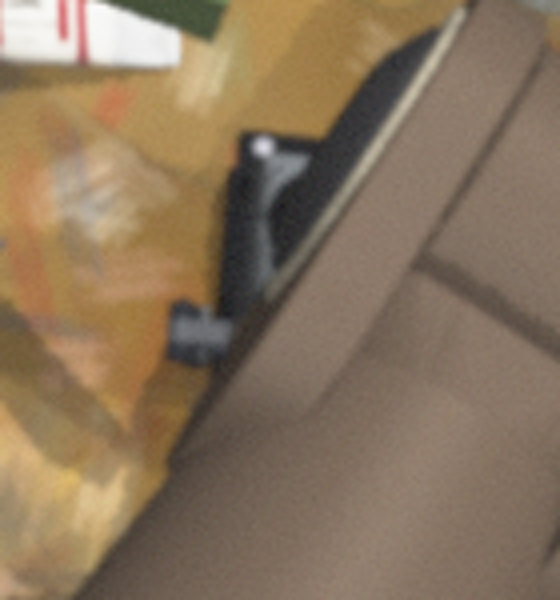

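Run:
```python
from h import *
z=np.load('w2.npz');p=z['p'];c=(z['K'],z['R'],z['t']);P=cloud('wrist',z['d'],c)
s=P[40:245,240:400];q=s[(s[...,2]>.11)&(s[...,2]<.131)]
A=np.c_[q[:,:2],np.ones(len(q))];co=np.linalg.lstsq(A,q[:,2],rcond=None)[0];print('plane tilt',co[:2].round(3),'z med',np.median(q[:,2]), 'x max/y',q[:,0].max(),q[:,1].min(),q[:,1].max())
zt=np.median(q[:,2])
# edges by row in image
k=onplane('wrist',[(250,55),(393,55),(266,245),(387,245)],zt,c);print(k.round(4))
m=(s[...,2]>zt-.006)
pts=s[m][:,:2]
# far end & sides in rotated frame
a=-.105;e=np.array([np.cos(a),np.sin(a)]);f=np.array([-e[1],e[0]])
u=pts@e;v=pts@f
for lo in np.arange(.47,.62,.02):
  g=(u>lo)&(u<lo+.02)
  if g.sum()>50: print(lo.round(2),np.percentile(v[g],[1,99]).round(4),np.percentile(v[g],[1,99]).mean().round(4))
print('umax',np.percentile(u,[99,99.8,100]),'cradle u,v',np.array([.5118,-.337])@e,np.array([.5118,-.337])@f)
print('nominal unit centre from tcp u,v', (np.array([.4836,-.3324])@e)+.0285,np.array([.4836,-.3324])@f)
```

```text
plane tilt [ 0.016 -0.001] z med 0.1222000290916866 x max/y 0.5759495839131136 -0.3669929708792264 -0.3084452622125404
[[ 0.5735 -0.3174  0.1222]
 [ 0.5685 -0.3655  0.1222]
 [ 0.5042 -0.3119  0.1222]
 [ 0.4991 -0.3603  0.1222]]
0.53 [-0.3049 -0.2551] -0.28
0.55 [-0.3048 -0.2549] -0.2799
0.57 [-0.3042 -0.2554] -0.2798
0.59 [-0.3044 -0.2549] -0.2797
umax [0.60510941 0.60604554 0.60643723] cradle u,v 0.5443013095100144 -0.2815036846396216
nominal unit centre from tcp u,v 0.5442745062638938 -0.27988458101195296
```

>>> {"name": "jog_arm", "arguments": {"deltas": [[[0.001, 0, 0], [0.01, 0.0016, 0], -1], [[0.001, 0, 0], [0.025, 0.0016, 0], -1], [[0.001, 0, 0], [0.04, 0.0016, 0], -1], [[0.001, 0, 0], [0.05, 0.0016, 0], -1], [[0.001, 0, 0], [0.05, 0.0016, 0], -1], [[0.001, 0, 0], [0.05, 0.0016, 0], -1]]}}

```text
time: 5.15
ee_pos: [0.4833, -0.3351, 0.036]
ee_rot: [1.635, 1.57, -1.613]
wrist_force: [0.4, 0.0, -3.7]
gripper_width: 0.598
```

```bash
python3 -c "
from h import *
go([.4834,-.334,.0213],-1.677)"
```

```text
t 5.15 pos [ 0.4833 -0.3351  0.036 ] angy -1.6777 q [-0.61  0.31 -0.24  1.02 -0.    2.64] F [ 0.4  0.  -3.7] w 0.598
turn [-0.0007 -0.0001 -0.0008] shift [ 0.0147 -0.0012  0.    ]
```

>>> {"name": "jog_arm", "arguments": {"deltas": [[[0, 0, 0], [0.004, -0.0007, 0], -1], [[0, 0, 0], [0.008, -0.0007, 0], -1], [[0, 0, 0], [0.011, -0.0007, 0], -1], [[0, 0, 0], [0.013, -0.0007, 0], -1], [[0, 0, 0], [0.0145, -0.0007, 0], -1], [[0, 0, 0], [0.0145, -0.0007, 0], -1]]}}

```text
time: 5.75
ee_pos: [0.4834, -0.3347, 0.0216]
ee_rot: [1.939, 1.57, -1.31]
wrist_force: [-0.1, -0.1, -3.2]
gripper_width: 0.602
```

Run:
```python
from h import *
go([.4834,-.334,.0213],-1.677)
c=cam('wrist');p,d=imaging.grab_frame('wrist');cv2.imwrite('pics/w3.png',p[:,:,::-1]);np.savez('w3.npz',p=p,d=d,K=c[0],R=c[1],t=c[2])
P=cloud('wrist',d,c);s=P[40:245,200:440];q=s[(s[...,2]>.045)&(s[...,2]<.07)];print(np.median(q[:,2]))
go([.4834,-.334,.0213],-1.677)
```

```text
t 5.75 pos [ 0.4834 -0.3347  0.0216] angy -1.678 q [-0.61  0.32 -0.26  0.99 -0.    2.64] F [-0.1 -0.1 -3.2] w 0.602
turn [-0.001  -0.0004 -0.001 ] shift [ 0.0003 -0.0007  0.    ]
0.05850672666541071
t 5.8 pos [ 0.4834 -0.3347  0.0216] angy -1.6781 q [-0.61  0.32 -0.26  0.99 -0.    2.64] F [ 0.4  0.2 -4. ] w 0.6
turn [-0.0011 -0.0004 -0.001 ] shift [ 0.0003 -0.0007  0.0001]
```

View pics/w3.png

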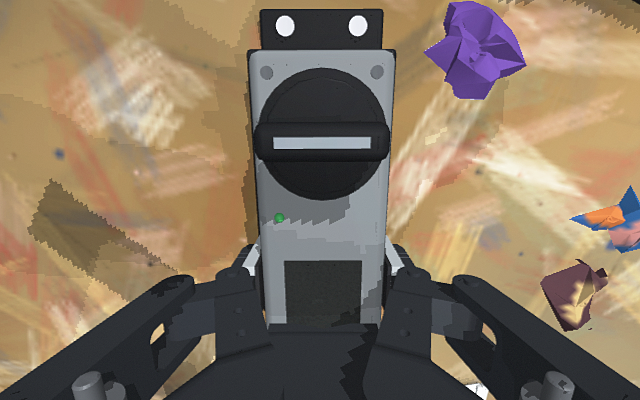

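>>> {"name": "jog_arm", "arguments": {"deltas": [[[0, 0, 0], [0.001, 0, 0], -1], [[0, 0, 0], [0.0015, 0, 0], -1], [[0, 0, 0], [0.0015, 0, 0], -1], [[0, 0, 0], [0.001, 0, 0], 0.4], [[0, 0, 0], [0.001, 0, 0], 0.8], [[0, 0, 0], [0.001, 0, 0], 0.8], [[0, 0, 0], [0.001, 0, 0], 0.8], [[0, 0, 0], [0.001, 0, 0], 0.8]]}}

```text
time: 6.6
ee_pos: [0.4834, -0.3346, 0.0204]
ee_rot: [1.804, 1.57, -1.445]
wrist_force: [-1.4, 1.1, -0.7]
gripper_width: 0.899
```

Run:
```python
from h import *
go([.4834,-.334,.1],-1.677)
c=cam('wrist');p,d=imaging.grab_frame('wrist');cv2.imwrite('pics/w4.png',p[:,:,::-1])
P=cloud('wrist',d,c);s=P[40:245,200:440];q=s[(s[...,2]>.045)&(s[...,2]<.067)];print(np.median(q[:,2]))
A=np.c_[q[:,:2],np.ones(len(q))];print(np.linalg.lstsq(A,q[:,2],rcond=None)[0])
```

```text
t 6.6 pos [ 0.4834 -0.3346  0.0204] angy -1.678 q [-0.61  0.32 -0.27  0.98 -0.    2.64] F [-1.4  1.1 -0.7] w 0.899
turn [-0.001  -0.0002 -0.0009] shift [-0.0796 -0.0006  0.    ]
0.058376259690291685
[ 0.01769485 -0.00281507  0.04908865]
```

View pics/w4.png

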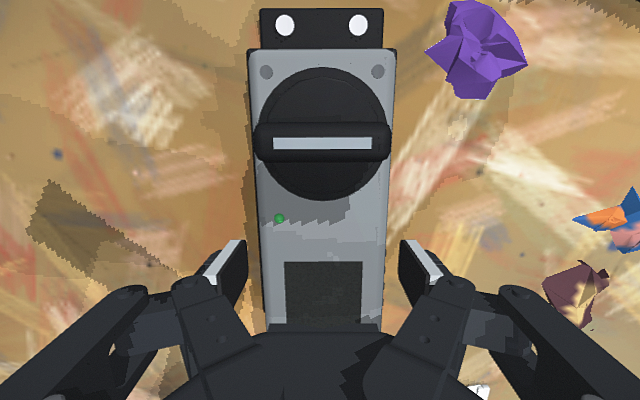

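>>> {"name": "jog_arm", "arguments": {"deltas": [[[0, 0, 0], [-0.02, 0, 0], 0.8], [[0, 0, 0], [-0.06, 0, 0], 0.8], [[0, 0, 0], [-0.1, 0, 0], 0.8], [[0, 0, 0], [-0.1, 0, 0], 0.8], [[0, 0, 0], [-0.1, 0, 0], 0.8]]}}

```text
time: 7.15
ee_pos: [0.484, -0.335, 0.1216]
ee_rot: [2.425, 1.567, -0.823]
wrist_force: [0.1, 0.5, -1.0]
gripper_width: 0.9
```

Run:
```python
from h import *
c=cam('wrist');p,d=imaging.grab_frame('wrist');cv2.imwrite('pics/w5.png',p[:,:,::-1]);np.savez('w5.npz',p=p,d=d,K=c[0],R=c[1],t=c[2])
cv2.imwrite('pics/w5c.png',cv2.resize(p[60:280,220:400],None,fx=2.7,fy=2.7,interpolation=cv2.INTER_CUBIC)[:,:,::-1])
P=cloud('wrist',d,c);s=P[60:330,200:440];q=s[(s[...,2]>.05)&(s[...,2]<.066)];print(np.median(q[:,2]))
print(cv2.minAreaRect(q[:,:2].astype(np.float32)))
k=s[(s[...,2]>.082)&(s[...,2]<.09)];print(cv2.minAreaRect(k[:,:2].astype(np.float32)),k.mean(0))
go([.5436,-.3404,.14],-.107)
```

```text
0.05827212475704024
((0.5127042531967163, -0.33813706040382385), (0.05326682701706886, 0.12271514534950256), 83.90140533447266)
((0.5440281629562378, -0.3411647081375122), (0.038040921092033386, 0.010300965048372746), 83.84738159179688) [ 0.54414704 -0.34120078  0.08553753]
t 7.2 pos [ 0.4832 -0.3344  0.1202] angy -1.6779 q [-0.61  0.26 -0.11  1.19 -0.    2.64] F [0.  0.4 0.2] w 0.902
turn [-1.5709e+00  6.0000e-04 -9.0000e-04] shift [-0.0198 -0.0005 -0.0607]
```

View pics/w5.png

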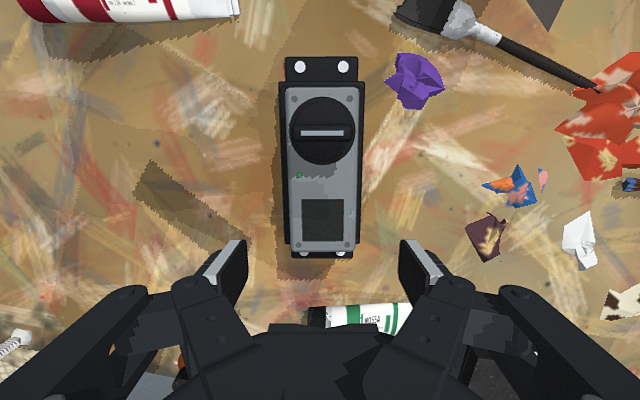

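View pics/w5c.png

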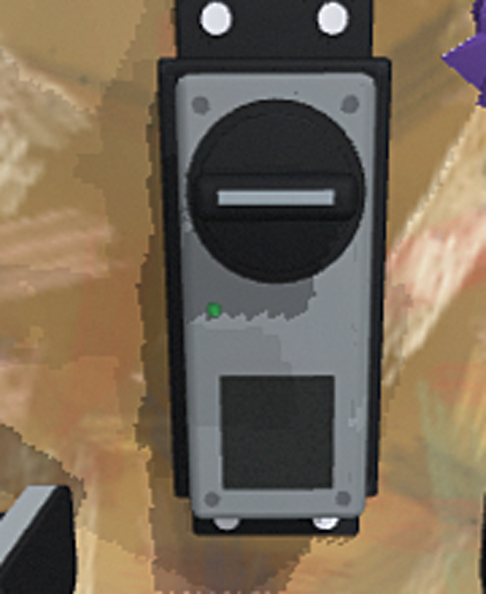

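>>> {"name": "jog_arm", "arguments": {"deltas": [[[-0.14, 0, 0], [0, 0, -0.006], 0.4], [[-0.28, 0, 0], [0.002, 0, -0.012], 0.4], [[-0.42, 0, 0], [0.002, 0, -0.018], 0.4], [[-0.56, 0, 0], [0.002, 0, -0.024], 0.4], [[-0.7, 0, 0], [0.002, 0, -0.03], 0.4], [[-0.84, 0, 0], [0.002, 0, -0.036], 0.4], [[-0.98, 0, 0], [0.002, 0, -0.042], 0.4], [[-1.12, 0, 0], [0.002, 0, -0.048], 0.4], [[-1.26, 0, 0], [0.002, 0, -0.054], 0.4], [[-1.4, 0, 0], [0.002, 0, -0.061], 0.4], [[-1.54, 0, 0], [0.002, 0, -0.061], 0.4], [[-1.571, 0, 0], [0.002, 0, -0.061], 0.4]]}}

```text
time: 8.4
ee_pos: [0.5433, -0.3404, 0.1161]
ee_rot: [-1.793, 1.568, 2.817]
wrist_force: [0.6, -1.0, -0.5]
gripper_width: 0.7
```

Run:
```python
from h import *
go([.544,-.341,.0665],-.107)
c=cam('wrist');p,d=imaging.grab_frame('wrist');cv2.imwrite('pics/w6.png',p[:,:,::-1]);np.savez('w6.npz',p=p,d=d,K=c[0],R=c[1],t=c[2])
P=cloud('wrist',d,c);s=P[:330,200:440];
k=s[(s[...,2]>.082)&(s[...,2]<.09)];print(cv2.minAreaRect(k[:,:2].astype(np.float32)),k.mean(0))
go([.544,-.341,.0665],-.107)
```

```text
t 8.4 pos [ 0.5433 -0.3404  0.1161] angy -0.1031 q [-0.56  0.37  0.02  1.22 -0.    1.11] F [ 0.6 -1.  -0.5] w 0.7
turn [ 0.0039 -0.0007  0.0031] shift [0.0496 0.001  0.0005]
((0.5437783002853394, -0.3407435715198517), (0.03710804879665375, 0.01047544740140438), 84.50762176513672) [ 0.54404099 -0.33975988  0.08558227]
t 8.45 pos [ 0.5432 -0.3405  0.1162] angy -0.1041 q [-0.56  0.37  0.02  1.22 -0.    1.12] F [-0.7  0.1 -0. ] w 0.696
turn [ 0.0029 -0.0007  0.0031] shift [0.0496 0.001  0.0005]
```

View pics/w6.png

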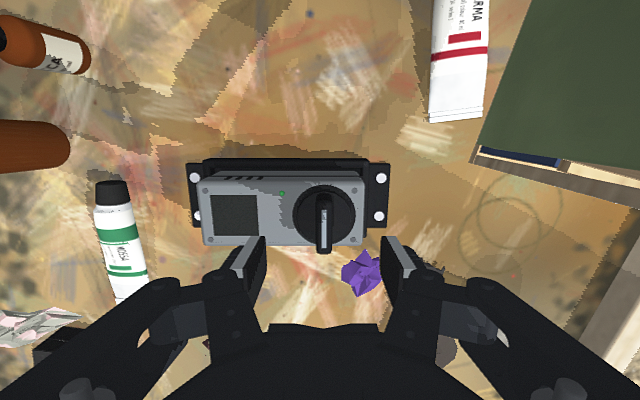

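>>> {"name": "jog_arm", "arguments": {"deltas": [[[0.003, 0, 0], [0.02, 0.001, 0.0003], 0.2], [[0.003, 0, 0], [0.04, 0.001, 0.0003], 0], [[0.003, 0, 0], [0.0495, 0.001, 0.0003], -0.2], [[0.003, 0, 0], [0.0495, 0.001, 0.0003], -0.2], [[0.003, 0, 0], [0.0495, 0.001, 0.0003], -0.2], [[0.003, 0, 0], [0.0495, 0.001, 0.0003], -0.2]], "newtons": 80}}

```text
time: 9.05
ee_pos: [0.5454, -0.3418, 0.07]
ee_rot: [0.753, 1.569, -0.928]
wrist_force: [0.4, 0.4, -0.5]
gripper_width: 0.4
```

```bash
python3 -c "
from h import *
go([.544,-.341,.0665],-.107)"
```

```text
t 9.05 pos [ 0.5454 -0.3418  0.07  ] angy -0.1102 q [-0.56  0.39 -0.06  1.13 -0.    1.12] F [ 0.4  0.4 -0.5] w 0.4
turn [-0.0032  0.0015 -0.0014] shift [ 0.0035 -0.0015 -0.0007]
```

>>> {"name": "jog_arm", "arguments": {"deltas": [[[-0.002, 0, 0], [0.0025, -0.0013, -0.0006], -0.2], [[-0.002, 0, 0], [0.0025, -0.0013, -0.0006], -0.5], [[-0.002, 0, 0], [0.0025, -0.0013, -0.0006], -1], [[-0.002, 0, 0], [0.0025, -0.0013, -0.0006], -1], [[-0.002, 0, 0], [0.0025, -0.0013, -0.0006], -1], [[-0.002, 0, 0], [0.0025, -0.0013, -0.0006], -1]]}}

```text
time: 9.65
ee_pos: [0.5438, -0.3409, 0.0671]
ee_rot: [0.524, 1.569, -1.155]
wrist_force: [-1.6, 0.5, 5.4]
gripper_width: 0.107
```

```bash
python3 -c "
from h import *
go([.544,-.341,.0665],-.107);print(bot.get_obs()['ft_torque'])"
```

```text
t 9.65 pos [ 0.5438 -0.3409  0.0671] angy -0.1081 q [-0.56  0.39 -0.06  1.12 -0.    1.12] F [-1.6  0.5  5.4] w 0.107
turn [-0.0011  0.0013 -0.0007] shift [0.0006 0.0002 0.0001]
[ 0.15258727  0.33544518 -0.0431115 ]
```

>>> {"name": "jog_arm", "arguments": {"deltas": [[[-0.1, 0, 0], [0, 0, 0], -1], [[-0.22, 0, 0], [0, 0, 0], -1], [[-0.34, 0, 0], [0, 0, 0], -1], [[-0.46, 0, 0], [0, 0, 0], -1], [[-0.58, 0, 0], [0, 0, 0], -1], [[-0.7, 0, 0], [0, 0, 0], -1], [[-0.82, 0, 0], [0, 0, 0], -1], [[-0.94, 0, 0], [0, 0, 0], -1], [[-1.06, 0, 0], [0, 0, 0], -1], [[-1.18, 0, 0], [0, 0, 0], -1], [[-1.3, 0, 0], [0, 0, 0], -1], [[-1.35, 0, 0], [0, 0, 0], -1]]}}

```text
time: 10.85
ee_pos: [0.5438, -0.3407, 0.0671]
ee_rot: [-0.657, 1.57, -0.983]
wrist_force: [-1.7, 2.2, 5.3]
gripper_width: 0.104
```

Run:
```python
from h import *
go([.544,-.341,.0665],1.464);print(bot.get_obs()['ft_torque'])
c=cam('wrist');p,d=imaging.grab_frame('wrist');cv2.imwrite('pics/w7.png',p[:,:,::-1])
```

```text
t 10.85 pos [ 0.5438 -0.3407  0.0671] angy 1.2455 q [-0.56  0.39 -0.06  1.12 -0.   -0.23] F [-1.7  2.2  5.3] w 0.104
turn [-0.2185  0.0009  0.0008] shift [ 0.0006 -0.0002  0.0003]
[0.27738502 0.31762681 0.00743725]
```

View pics/w7.png

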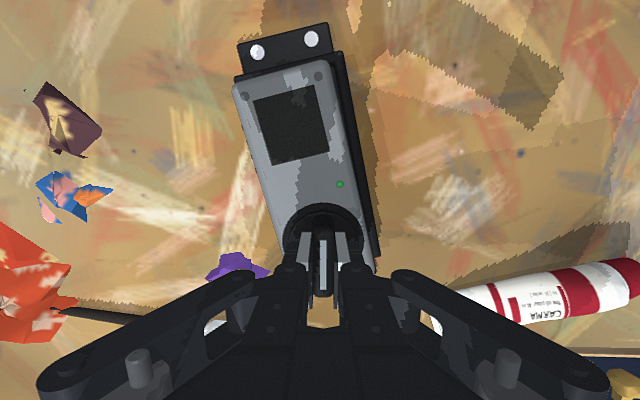

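>>> {"name": "jog_arm", "arguments": {"deltas": [[[-0.07, 0, 0], [0, 0, 0], -1], [[-0.14, 0, 0], [0, 0, 0], -1], [[-0.19, 0, 0], [0, 0, 0], -1], [[-0.22, 0, 0], [0, 0, 0], -1], [[-0.22, 0, 0], [0, 0, 0], -1]]}}

```text
time: 11.4
ee_pos: [0.5438, -0.3408, 0.0671]
ee_rot: [-0.927, 1.57, -1.035]
wrist_force: [-1.6, 1.5, 4.9]
gripper_width: 0.106
```

Run:
```python
from h import *
go([.544,-.341,.0665],1.464);o=bot.get_obs();print(o['ft_torque'],o['tau'])
```

```text
t 11.4 pos [ 0.5438 -0.3408  0.0671] angy 1.4628 q [-0.56  0.39 -0.06  1.12 -0.   -0.45] F [-1.6  1.5  4.9] w 0.106
turn [-0.0012  0.0008  0.001 ] shift [ 0.0006 -0.0002  0.0002]
[0.2519353  0.38060781 0.02555117] [-4.78714448e-02 -5.55815184e+01  3.28350985e+01 -9.12279468e-01
 -2.37080787e-02 -1.33879725e-01]
```

>>> {"name": "jog_arm", "arguments": {"deltas": [[[-0.04, 0, 0], [0, 0, 0], -1], [[-0.08, 0, 0], [0, 0, 0], -1], [[-0.08, 0, 0], [0, 0, 0], -1]]}}

```text
time: 11.7
ee_pos: [0.5438, -0.3407, 0.0671]
ee_rot: [-0.812, 1.57, -0.841]
wrist_force: [-1.5, 1.0, 5.8]
gripper_width: 0.106
```

Run:
```python
from h import *
go([.544,-.341,.0665],1.464);o=bot.get_obs();print(o['ft_torque'],o['tau'])
```

```text
t 11.7 pos [ 0.5438 -0.3407  0.0671] angy 1.5416 q [-0.56  0.39 -0.06  1.12 -0.   -0.53] F [-1.5  1.   5.8] w 0.106
turn [0.0776 0.0008 0.0008] shift [ 0.0006 -0.0003  0.0002]
[ 0.41448773  0.27949115 -0.5330824 ] [  0.26683104 -55.5559051   32.84826636  -0.95024027  -0.18169851
  -0.76811302]
```

>>> {"name": "jog_arm", "arguments": {"deltas": [[[0.08, 0, 0], [0, 0, 0], -1], [[0.2, 0, 0], [0, 0, 0], -1], [[0.32, 0, 0], [0, 0, 0], -1], [[0.44, 0, 0], [0, 0, 0], -1], [[0.56, 0, 0], [0, 0, 0], -1], [[0.68, 0, 0], [0, 0, 0], -1], [[0.8, 0, 0], [0, 0, 0], -1], [[0.92, 0, 0], [0, 0, 0], -1], [[1.04, 0, 0], [0, 0, 0], -1], [[1.13, 0, 0], [0, 0, 0], -1], [[1.13, 0, 0], [0, 0, 0], -1]]}}

```text
time: 12.8
ee_pos: [0.544, -0.3413, 0.0671]
ee_rot: [0.065, 1.568, -1.094]
wrist_force: [-0.4, -1.0, 4.8]
gripper_width: 0.107
```

Run:
```python
from h import *
go([.544,-.341,.0665],-1.154);o=bot.get_obs();print(o['ft_torque'],o['tau'])
c=cam('wrist');p,d=imaging.grab_frame('wrist');cv2.imwrite('pics/w8.png',p[:,:,::-1])
```

```text
t 12.8 pos [ 0.544  -0.3413  0.0671] angy 0.4114 q [-0.56  0.39 -0.06  1.12 -0.    0.6 ] F [-0.4 -1.   4.8] w 0.107
turn [ 1.5654  0.0017 -0.0019] shift [ 0.0006  0.0001 -0.0003]
[-0.17019755  0.08944193 -0.12901365] [  0.84257187 -55.78327417  31.98524237  -0.10572206   0.25907141
   0.4905886 ]
```

View pics/w8.png

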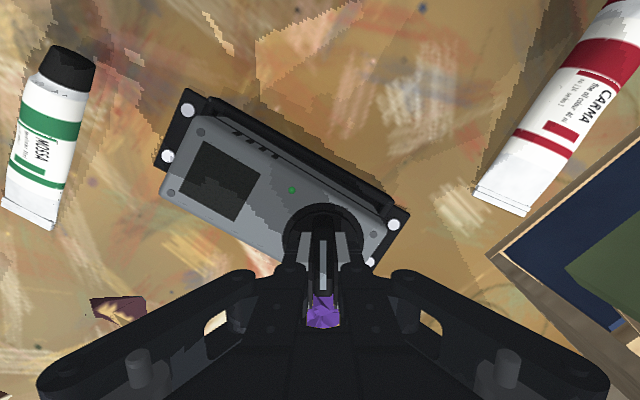

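>>> {"name": "jog_arm", "arguments": {"deltas": [[[0.1, 0, 0], [0, 0, 0], -1], [[0.24, 0, 0], [0, 0, 0], -1], [[0.38, 0, 0], [0, 0, 0], -1], [[0.52, 0, 0], [0, 0, 0], -1], [[0.66, 0, 0], [0, 0, 0], -1], [[0.8, 0, 0], [0, 0, 0], -1], [[0.94, 0, 0], [0, 0, 0], -1], [[1.08, 0, 0], [0, 0, 0], -1], [[1.22, 0, 0], [0, 0, 0], -1], [[1.36, 0, 0], [0, 0, 0], -1], [[1.48, 0, 0], [0, 0, 0], -1], [[1.565, 0, 0], [0, 0, 0], -1]]}}

```text
time: 14.05
ee_pos: [0.5441, -0.3417, 0.0672]
ee_rot: [1.55, 1.568, -1.176]
wrist_force: [0.3, -2.5, 4.4]
gripper_width: 0.108
```

>>> {"name": "jog_arm", "arguments": {"deltas": [[[0, 0, 0], [0, 0, 0], -1]]}}

```text
time: 14.15
ee_pos: [0.5442, -0.3415, 0.0672]
ee_rot: [1.642, 1.568, -1.08]
wrist_force: [0.5, -2.3, 5.2]
gripper_width: 0.108
```

Run:
```python
from h import *
go([.544,-.341,.0665],-1.154);o=bot.get_obs();print(o['ft_torque'],o['tau'])
c=cam('wrist');p,d=imaging.grab_frame('wrist');cv2.imwrite('pics/w9.png',p[:,:,::-1])
```

```text
t 14.15 pos [ 0.5442 -0.3415  0.0672] angy -1.1517 q [-0.56  0.39 -0.06  1.12 -0.    2.16] F [ 0.5 -2.3  5.2] w 0.108
turn [ 0.0023 -0.0002 -0.0028] shift [ 0.0007 -0.0006 -0.    ]
[-0.47846605  0.01101246 -0.10020638] [  1.42332338 -55.48050284  31.12197518   0.43325736   0.55974735
   0.45572517]
```

View pics/w9.png

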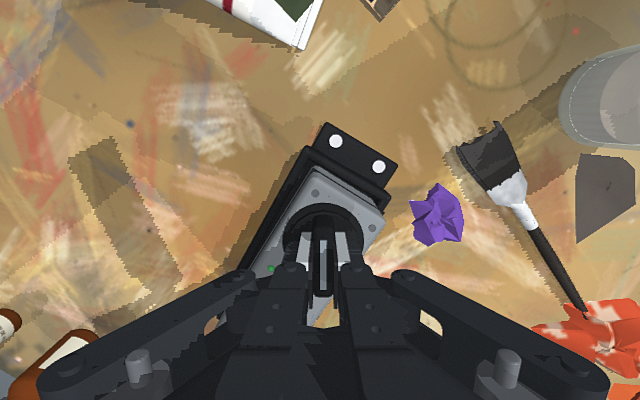

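>>> {"name": "jog_arm", "arguments": {"deltas": [[[0, 0, 0], [0, 0, 0], -0.5], [[0, 0, 0], [0, 0, 0], 0], [[0, 0, 0], [0, 0, 0], 0], [[0, 0, 0], [0, 0, 0], 0], [[0, 0, 0], [-0.02, 0, 0], 0], [[0, 0, 0], [-0.05, 0, 0], 0], [[0, 0, 0], [-0.09, 0, 0], 0], [[0, 0, 0], [-0.12, 0, 0], 0.2], [[0, 0, 0], [-0.12, 0, 0], 0.2], [[0, 0, 0], [-0.12, 0, 0], 0.2]]}}

```text
time: 15.2
ee_pos: [0.5441, -0.3408, 0.1871]
ee_rot: [1.871, 1.568, -0.852]
wrist_force: [-0.9, -1.0, 0.1]
gripper_width: 0.603
```

Run:
```python
from h import *
go([.4835,-.335,.19],-1.677)
c=cam('wrist');p,d=imaging.grab_frame('wrist');cv2.imwrite('pics/w10.png',p[:,:,::-1])
P=cloud('wrist',d,c);s=P[:300,200:440];
k=s[(s[...,2]>.082)&(s[...,2]<.092)];print(cv2.minAreaRect(k[:,:2].astype(np.float32)),k.mean(0))
q=s[(s[...,2]>.052)&(s[...,2]<.066)];print(np.median(q[:,2]),cv2.minAreaRect(q[:,:2].astype(np.float32)))
```

```text
t 15.2 pos [ 0.5441 -0.3408  0.1871] angy -1.1526 q [-0.56  0.35  0.15  1.37 -0.    2.16] F [-0.9 -1.   0.1] w 0.603
turn [ 0.5244 -0.0012 -0.002 ] shift [-0.003  -0.0299  0.053 ]
((0.6171573996543884, -0.3288310468196869), (0.18478775024414062, 0.0309741348028183), 5.379936695098877) [ 0.57532226 -0.3367463   0.08581163]
0.05829206527349881 ((0.5870959758758545, -0.33740001916885376), (0.27532607316970825, 0.06549051403999329), 0.917373776435852)
```

View pics/w10.png

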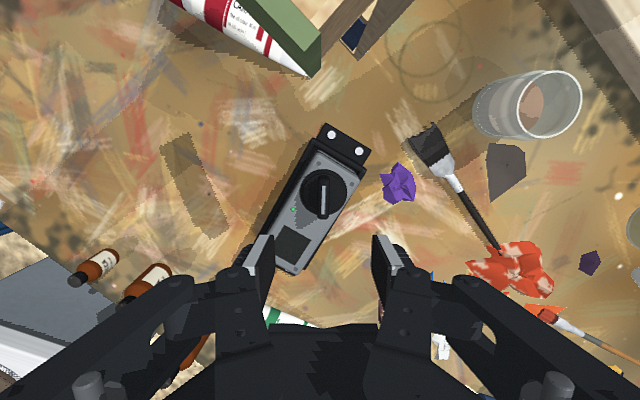

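Run:
```python
from h import *
c=cam('wrist');p,d=imaging.grab_frame('wrist')
P=cloud('wrist',d,c);s=P[130:280,250:375];
k=s[(s[...,2]>.082)&(s[...,2]<.092)];print(cv2.minAreaRect(k[:,:2].astype(np.float32)),k.mean(0))
q=s[(s[...,2]>.052)&(s[...,2]<.066)];print(np.median(q[:,2]),cv2.minAreaRect(q[:,:2].astype(np.float32)))
p,d=imaging.grab_frame('scene');cv2.imwrite('pics/s9.png',p[:,:,::-1])
```

```text
((0.5443915724754333, -0.3416288197040558), (0.03794873505830765, 0.010962440632283688), 22.176347732543945) [ 0.54551033 -0.3411868   0.08554324]
0.05826372847465695 ((0.5131262540817261, -0.3373366594314575), (0.05299452319741249, 0.12335966527462006), 82.32685089111328)
```

View pics/s9.png

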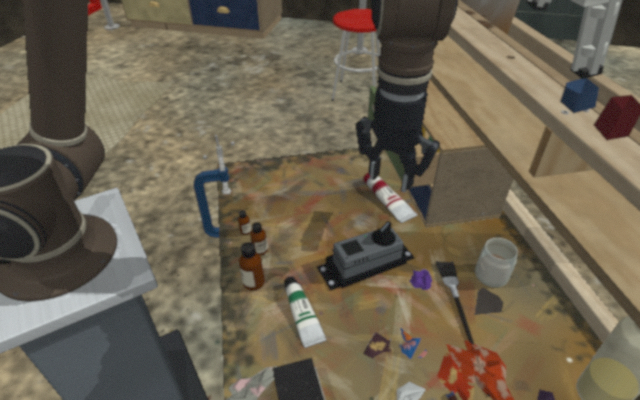

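The bar lies 29.9° from the unit's axis, which is 150° clockwise from off. The unit is seated, and the bottles and tubes are where they started. I'm handing in.

```bash
python3 -c "
from workcell import hand_in
print(hand_in())"
```

```text
the job is handed in; nothing more can be done
None
```

The speed unit is seated in the cradle and released, and its knob is in the fifth click. I handed the job in at about 15.3 s of the 61 s allowed; no verdict is reported.

- **Knob:** one hold was enough. I turned it back about 90° to the off stop, then 150° clockwise, let go and lifted clear. Afterwards the bar measured 29.9° from the unit's long axis, and five clicks should give 30°.
- **Off stop:** at the stop the wrist sensor showed 0.53 N m, just under the 0.6 N m that marks a stop. The last joint's motor torque rose by about 0.63 N m. I took it as the stop because the bar also lay along the unit, as it should at off.
- **Unit:** its case top is at 58.3 mm, against 58 mm expected. Its centre is about 1.5 mm from the cradle's, and its axis is within 0.03 rad of the cradle's.
- **Bottle and tubes:** the last scene picture shows them standing or lying where they started; I compared by eye and did not measure them again.

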